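# Roll the pipe length into the V-block

### The arm

A 6-joint arm with a two-finger parallel gripper is mounted at the origin on the work surface. World frame = base frame: x ahead of the robot, y to its left, z up, the work surface at z = 0. Lengths are in mm, angles in rad, forces in N, time in s.
With the tool pointing down it reaches from about 350 to 775 mm from the base axis. Payload 7.3 kg.
Tool frame: the origin (TCP) lies on the centre line of the jaws, within the pads' length; the fingertips stand 17 mm ahead of it and the grasp point (between the pads) lies 2 mm behind it; z points along the fingers, y is the line along which they close (so a half turn about z gives the same grasp; the last joint's range is limited). The gripper opens to 92 mm and grips with 3 to 60 N. Pads are 19 mm wide; open, the fingers measure 130 mm over their backs; the gripper's body (75 mm by 190 mm) begins 47 mm behind the grasp point.
Start: joints at [-1.467, 0.342, 1.524, -0, 1.275, -0.146], TCP at [129.807, -508.717, 243.741] pointing down, gripper open.
Joint ranges: [-2.53, 2.53], [-0.77, 2.02], [0.04, 2.7], [-1, 4.14], [0.28, 2.66], [-3.11, 3.11]. Speed limits (rad/s): [2.57, 2.57, 3.14, 3.14, 3.14, 3.14].

### API

Orientations are given as [roll, pitch, yaw] about the fixed x, y, z axes, in that order (R = Rz(yaw) Ry(pitch) Rx(roll)).
In Python, from plant import bot gives the robot as it stands. The module is installed in compiled form; this text tells all that it offers.
- The arm moves only by the shell command python3 -m pendant 'ROWS'. ROWS is JSON, a list of rows, each a list of 3 entries, a list of its own where there are three numbers: the shift along the world's x, y, z as a fraction of full scale, then the turn, a rotation vector about the world's x, y, z as a fraction of full scale, then the opening, from -1 (shut) to 1 (fully open), so that 0 is half open. In form: [[[tx, ty, tz], [rx, ry, rz], claw], ...]. A call has exactly 10 rows; each row shifts and turns the commanded pose from where the row before left it; what a row does not reach is not made up. Full scale, the value 1, is 30 mm for a shift and 0.12 rad for a turn. A row lasts 1/12 s, in which the tool goes at most 41.7 mm and 7.16 degrees, less where a joint would pass 70% of its speed; a pose out of reach is approached as far as the arm can. A call with a number of a shift or a turn outside -1 to 1 is refused whole. A call with a gripper value outside its range is refused whole. The fingers move at their own pace and stop on an object; the grip force is fixed at half the most. Time passes only in rows, so rows that do not move let the fingers close, or fill a call up. It gives the time, the measured TCP pose, the force, the opening and the grip force at its end, in the units of the state.
- bot.get_obs(): the state, without advancing time (a new reading comes with each control period).
- bot.capture(name): name is "scene" or "side" or "wrist"; returns the picture (400x640x3 uint8, blue, green, red); there is no depth.
- bot.camera_params(name): a dict with "fovy" (degrees; the focal length in pixels is half the picture's height over the tangent of half this angle, whatever the lens; pixels are square), "cx", "cy" (the principal point, pixels), "camera_from_world" (4x4, takes a point from world to camera coordinates). Camera axes: x right, y down, z forward; pixel columns grow to the right and rows downward; lengths in mm; the calibration is good to about 2 mm. A picture is of the moment at which its call begins: read the wrist's pose just before it. camera_params takes no time and is no camera call; for the wrist camera it gives the pose at the moment of the call.
- bot.close_job(): hands the job in; it is judged then, once.
The state is a dict: "time": time; "joint_positions": joint angles; "dq": joint speeds; "tau": joint torques, N m; "tool_pos": TCP position; "tcp_rot": TCP orientation; "contact_force": force on the tool from outside, world axes, zero at the start; "moment": the same for the moment, N m; "grip_width": finger opening in mm; "finger_force": force on a finger pad.
Only numpy, scipy, OpenCV 4.12 (cv2) and the standard library are available. Lean on these libraries where they do the work, as an engineer would, in place of code of your own. Each camera call takes 0.05 s, during which the arm holds its last target. There are 200 camera calls.

### The job

Roll the thick length of brown pipe along the bench into the groove of the V-block by pushing gently against its side with the fingertips, and nudge it endways if need be, so that it lies settled in the groove, centred lengthways with about the same length sticking out at either end. Never pinch, lift or tip it up, leave everything else on the bench where it is, and finish with the hand clear.

Things in the scene. Friction and masses are not known exactly. Their poses are not given: they have to be found in the camera images.
- pipe: The thick brown rigid PVC pipe: 40 mm diameter, 150 mm long, 0.1 to 0.2 kg, loose on the bench, smooth, rolls freely. Origin on its axis at mid-length (20 mm up at the start); x runs along the pipe, y and z turn as it rolls. It starts 0.19 to 0.25 m left or right of the V-block, up to 30 mm out of line lengthways and 0.2 rad askew.
- cradle: Low aluminium V-block fixed to the bench, 90 mm long (x, along the groove) by 124 mm (y, across). Origin on the bench under its middle; z up. Same from both sides: a ramp rises from the bench at y = +-62 mm to a lip 11 mm high at y = +-17.5 mm; between the lips a V groove, sides at 30 degrees, falls to 1 mm above the bench at y = 0.
- seat (a point): Where the middle of the thick pipe's axis lies once settled and centred in the groove: 24 mm above the bench over the V-block's middle, pipe along the groove, each end sticking out 30 mm. Crossing a lip, the pipe's axis is 31 mm up; past the lip it drops in by itself; pushed much farther it climbs out on the other side. More than 40 mm out of line lengthways it drops askew.
- thin_pipe: Bystander: thin brown pipe, 20 mm diameter, 110 mm long, lying on the far side. Origin on its axis at mid-length.
- elbow: Bystander: brown pipe elbow about 70 mm wide, 41 mm high, on the robot's side. Origin under the meeting point of its two legs.
- dish: Bystander: flat glass dish with lid, 92 mm diameter, 16 mm high, on the robot's side. Origin: centre of underside.
- cup_a: Bystander: white lidded specimen cup, 56 mm diameter, 55 mm high, on a yellow-green mat 6 mm thick. Origin: centre of underside.
- cup_b: Bystander: a second cup like it on the same mat. Origin: centre of underside.
- wash_bottle: Bystander: white bottle, 60 mm diameter, 150 mm high, on the far right. Origin: centre of underside.
- brush: Bystander: small hand brush lying on the right. Origin: middle of underside.
Things that resemble listed ones, but are neither listed nor needed, are in the scene too. Leave any blue or green look-alike of the pipe alone.

How it is judged (in metres and radians):
On the way:
1. the thick pipe has rolled at least about a quarter turn while on the bench (angle between pipe's own z axis and vertical above 1.2 rad and height (world z) of pipe below 0.024 m), for 0.04 s.
At the end, for the whole second after the job is handed in: The thick pipe rests in the groove of the V-block: its axis within 6 mm of the groove's middle plane, 20 to 28 mm above the bench and within 0.08 rad of the groove's direction, its middle within 15 mm of the V-block's middle lengthways, at rest; every bystander within 25 mm of where it began (y of pipe in the frame of cradle between -0.006 and 0.006 m and x of pipe in the frame of cradle between -0.015 and 0.015 m and z of pipe in the frame of cradle between 0.02 and 0.028 m and angle between the x axis of pipe and the x axis of cradle, either way round below 0.08 rad and linear speed of pipe below 0.02 m/s and angular speed of pipe below 0.4 rad/s and distance of each of thin_pipe, elbow, dish, cup_a, cup_b, wash_bottle, brush from where it was at the start of the episode below 0.025 m); the robot touches nothing.
It fails at once if the thick pipe is lifted (axis more than 45 mm above the bench) (height (world z) of pipe above 0.045 m).
It fails at once if the thick pipe is tipped up (more than about 17 degrees out of level) (angle between pipe's own x axis and vertical below 1.27 rad or angle between pipe's own x axis and vertical above 1.87 rad).
It fails at once if the thick pipe is pinched or pressed with more than 20 N (contact force between the fingers and pipe above 20 N).
It fails at once if a bystander is knocked away or over (distance of any of thin_pipe, elbow, dish, cup_a, cup_b, wash_bottle, brush from where it was at the start of the episode above 0.025 m or angle between any of wash_bottle, cup_a, cup_b's own z axis and vertical above 0.5 rad).
It also fails if it takes over 69 s, if anything falls off the work surface, if the arm or the gripper's body presses on something with over 40 N, if the wrist force passes 120 N, or if a joint passes its speed limit or range.

## Working session

There is one attempt and no reset: what is moved stays moved. The work goes in short steps, Python scripts to look and compute and a shell command to move; the robot and the scene stay as the last step left them, time stands still between calls to the robot, and variables do not carry over. Pictures are saved under pics/ and viewed, at most 13 in all, crops included, and the job is handed in when it is done.

```bash
mkdir -p pics
python3 - <<'E'
from plant import bot
import cv2,numpy as np
for n in("scene","side"):
    cv2.imwrite(f"pics/{n}0.png",bot.capture(n)); p=bot.camera_params(n); print(n,p["fovy"],p["cx"],p["cy"],np.round(p["camera_from_world"],3).tolist())
o=bot.get_obs(); print(o["time"],o["tool_pos"],o["tcp_rot"],o["grip_width"],o["contact_force"])
E
```

```text
scene 57.889755884316344 317.0490693602144 197.83084918907096 [[0.152, 0.988, 0.007, -62.089], [0.665, -0.097, -0.741, -332.589], [-0.732, 0.117, -0.672, 1350.795], [0.0, 0.0, 0.0, 1.0]]
side 44.77228256947214 322.91336358172094 196.63445508516872 [[-0.869, -0.494, -0.01, 459.278], [-0.249, 0.455, -0.855, 198.575], [0.427, -0.741, -0.519, 1108.798], [0.0, 0.0, 0.0, 1.0]]
0.1 [ 129.75588669 -508.35786646  243.11903273] [-3.14021274e+00 -1.83826085e-04  2.49751017e-01] 91.70485595067302 [0.26864382 0.67448596 0.25966812]
```

View pics/scene0.png

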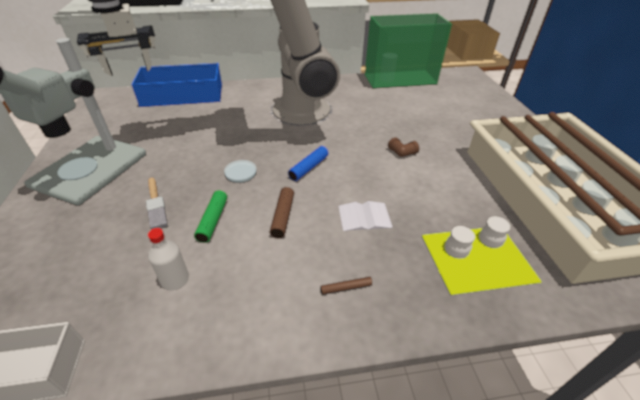

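View pics/side0.png

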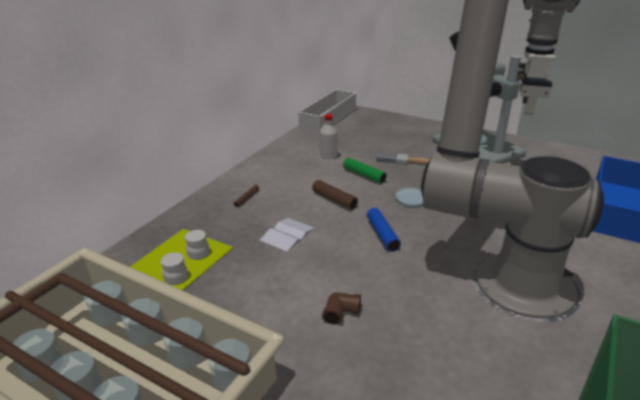

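```bash
cat > h.py <<'E'
from plant import bot
import cv2,numpy as np
def ray(p,uv,z):
    f=200/np.tan(np.radians(p["fovy"])/2); T=np.array(p["camera_from_world"]); R=T[:3,:3]
    d=np.c_[(uv[:,0]-p["cx"])/f,(uv[:,1]-p["cy"])/f,np.ones(len(uv))]@R
    c=-R.T@T[:3,3]; return c+d*((z-c[2])/d[:,2])[:,None]
def blob(m,seed):
    m=cv2.morphologyEx(m.astype(np.uint8),cv2.MORPH_OPEN,np.ones((2,2),np.uint8))
    n,l,s,c=cv2.connectedComponentsWithStats(m); k=[i for i in range(1,n) if s[i,4]>60]
    i=min(k,key=lambda i:np.hypot(*(c[i]-seed))); return (l==i).astype(np.uint8)
def rect(n,p,m,z):
    """outline cast on plane z -> centre, long side, short side, angle of long side from world x"""
    ct=max(cv2.findContours(m,0,1)[0],key=len)[:,0].astype(float)
    w=ray(p,ct,z)[:,:2].astype(np.float32); c,s,a=cv2.minAreaRect(w)
    b=cv2.boxPoints((c,s,a)); e=[b[1]-b[0],b[2]-b[1]]; L=[np.hypot(*v) for v in e]; v=e[int(np.argmax(L))]
    print(n,np.round(c,1),np.round(sorted(L),1),"ang",round(((np.arctan2(v[1],v[0])+np.pi/2)%np.pi)-np.pi/2,3),"poly",np.round(cv2.approxPolyDP(w.reshape(-1,1,2),6,True)[:,0]).tolist())
def brown(im):
    b,g,r=[im[...,i].astype(int) for i in range(3)]; return (r-b>22)&(r<125)&(r-g>12)
def white(im):
    b,g,r=[im[...,i].astype(int) for i in range(3)]; return (np.minimum(np.minimum(b,g),r)>165)
E
python3 - <<'E'
from h import *
for n,sp,sc,st,se in(("scene",(283,212),(365,215),(346,285),(403,147)),("side",(335,194),(287,234),(246,195),(342,306))):
    p=bot.camera_params(n); im=cv2.imread(f"pics/{n}0.png")
    rect(n+" pipe",p,blob(brown(im),sp),20)
    rect(n+" cradle",p,blob(white(im),sc),2); rect(n+" thin",p,blob(brown(im),st),10); rect(n+" elbow",p,blob(brown(im),se),15)
    hs=cv2.cvtColor(im,cv2.COLOR_BGR2HSV)
    rect(n+" green",p,blob((abs(hs[...,0].astype(int)-60)<15)&(hs[...,1]>120),(211,215) if n=="scene" else (364,170)),20)
    rect(n+" blue",p,blob((abs(hs[...,0].astype(int)-113)<12)&(hs[...,1]>120),(308,163) if n=="scene" else (383,228)),20)
    rect(n+" dish",p,blob((im.min(2)>150)&(im[...,0].astype(int)-im[...,2]>8),(240,171) if n=="scene" else (410,197)),8)
E
```

```text
scene pipe [ 552.6 -107.7] [ 38.9 163.3] ang -0.254 poly [[472.0, -100.0], [621.0, -144.0], [621.0, -123.0], [636.0, -112.0], [488.0, -75.0], [474.0, -84.0]]
scene cradle [583.6  97.8] [103.  127.3] ang 1.513 poly [[545.0, 38.0], [631.0, 33.0], [624.0, 78.0], [632.0, 89.0], [638.0, 154.0], [547.0, 160.0], [536.0, 116.0], [542.0, 98.0], [531.0, 79.0]]
scene thin [799.    4.6] [ 17.9 108. ] ang 1.52 poly [[796.0, 59.0], [797.0, -34.0], [787.0, -48.0], [799.0, -50.0], [806.0, -25.0]]
scene elbow [315.2 293.1] [92.2 95.4] ang 0.231 poly [[270.0, 278.0], [290.0, 251.0], [317.0, 246.0], [363.0, 264.0], [366.0, 285.0], [351.0, 329.0], [302.0, 337.0], [312.0, 290.0], [277.0, 289.0]]
scene green [ 541.4 -283.8] [ 39.2 165.2] ang -0.258 poly [[459.0, -276.0], [609.0, -318.0], [611.0, -299.0], [626.0, -287.0], [498.0, -254.0], [474.0, -255.0]]
scene blue [363.9 -12.6] [ 46.8 174.4] ang -0.797 poly [[295.0, 42.0], [293.0, 27.0], [396.0, -74.0], [416.0, -62.0], [439.0, -61.0], [352.0, 33.0], [323.0, 47.0]]
scene dish [ 371.6 -212.1] [60.6 69. ] ang 1.427 poly [[342.0, -238.0], [370.0, -246.0], [4
[... 566 characters left out ...]
778.0, -22.0]]
side elbow [322.6 272.4] [61.2 66.5] ang 0.314 poly [[354.0, 258.0], [345.0, 309.0], [314.0, 301.0], [318.0, 280.0], [290.0, 275.0], [305.0, 234.0]]
side green [ 543.6 -287.6] [ 60.4 173.6] ang -0.252 poly [[622.0, -333.0], [617.0, -302.0], [598.0, -273.0], [466.0, -241.0], [478.0, -300.0]]
side blue [362.6 -22.7] [ 42.5 181.9] ang -0.798 poly [[421.0, -93.0], [418.0, -54.0], [311.0, 54.0], [313.0, 23.0], [300.0, 15.0], [393.0, -85.0], [411.0, -98.0]]Traceback (most recent call last):
  File "<stdin>", line 9, in <module>
  File "h.py", line 10, in blob
    i=min(k,key=lambda i:np.hypot(*(c[i]-seed))); return (l==i).astype(np.uint8)
ValueError: min() iterable argument is empty
```

```bash
python3 -m pendant '[[[0.72,0.6,0.15],[0,0,0.44],1],[[0.72,0.6,0.15],[0,0,0.44],1],[[0.72,0.6,0.15],[0,0,0.44],1],[[0.72,0.6,0.15],[0,0,0.44],1],[[0.72,0.6,0.15],[0,0,0.44],1],[[0.72,0.6,0.15],[0,0,0.44],1],[[0.72,0.6,0.15],[0,0,0.44],1],[[0.72,0.6,0.15],[0,0,0.44],1],[[0.72,0.6,0.15],[0,0,0.44],1],[[0.72,0.6,0.15],[0,0,0.44],1]]'
python3 -m pendant '[[[0.72,0.6,0.15],[0,0,0.44],1],[[0.72,0.6,0.15],[0,0,0.44],1],[[0.72,0.6,0.15],[0,0,0.44],1],[[0.72,0.6,0.15],[0,0,0.44],1],[[0.72,0.6,0.15],[0,0,0.44],1],[[0.72,0.6,0.15],[0,0,0.44],1],[[0.72,0.6,0.15],[0,0,0.44],1],[[0.72,0.6,0.15],[0,0,0.44],1],[[0.72,0.6,0.15],[0,0,0.44],1],[[0,0,0],[0,0,0],1]]'
python3 - <<'E'
from h import *
import json
p=bot.camera_params("wrist"); im=bot.capture("wrist"); cv2.imwrite("pics/w1.png",im)
json.dump({k:np.array(v).tolist() for k,v in p.items()},open("w1.json","w"))
o=bot.get_obs(); print(o["time"],o["tool_pos"],o["tcp_rot"])
print(ray(p,np.array([[0,0],[639,0],[639,399],[0,399.]]),0).round())
E
```

```text
time: 0.93
tool_pos: [346.6, -327.5, 288.7]
tcp_rot: [-3.141, -0.0, 0.78]
contact_force: [-0.3, -1.2, -0.7]
grip_width: 91.7
finger_force: 0.0
time: 1.77
tool_pos: [543.1, -163.6, 329.2]
tcp_rot: [3.14, -0.002, 1.259]
contact_force: [-1.0, -0.1, 0.2]
grip_width: 91.9
finger_force: 0.0
1.8167 [ 541.49215408 -165.03884335  328.69886174] [-3.1412005e+00 -3.2857329e-04  1.2565511e+00]
[[ 231.  127.    0.]
 [ 970. -110.   -0.]
 [ 948. -763.    0.]
 [-128. -415.    0.]]
```

View pics/w1.png

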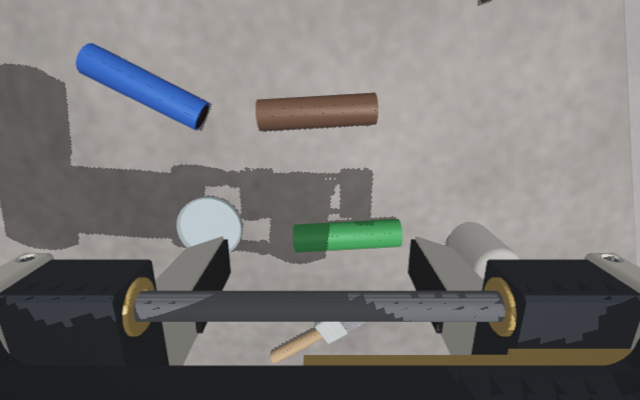

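```bash
python3 -m pendant '[[[0.2,0.9,0],[0,0,0],1],[[0.2,0.9,0],[0,0,0],1],[[0.2,0.9,0],[0,0,0],1],[[0.2,0.9,0],[0,0,0],1],[[0.2,0.9,0],[0,0,0],1],[[0.2,0.9,0],[0,0,0],1],[[0.2,0.9,0],[0,0,0],1],[[0,0.2,0],[0,0,0],1],[[0,0,0],[0,0,0],1],[[0,0,0],[0,0,0],1]]'
python3 - <<'E'
from h import *
import json
p=bot.camera_params("wrist"); im=bot.capture("wrist"); cv2.imwrite("pics/w2.png",im)
json.dump({k:np.array(v).tolist() for k,v in p.items()},open("w2.json","w"))
p1=json.load(open("w1.json")); i1=cv2.imread("pics/w1.png")
rect("w1 pipe",p1,blob(brown(i1),(317,112)),20)
rect("w2 pipe",p,blob(brown(im),(330,235)),20)
E
```

```text
time: 2.65
tool_pos: [581.8, 27.3, 328.9]
tcp_rot: [-3.141, 0.001, 1.253]
contact_force: [0.1, -0.5, -0.3]
grip_width: 92.0
finger_force: 0.0
w1 pipe [ 560.3 -103.5] [ 13.2 152.2] ang -0.257 poly [[635.0, -120.0], [500.0, -81.0], [486.0, -86.0], [632.0, -129.0]]
w2 pipe [ 557.7 -116.7] [ 42.4 153.3] ang -0.255 poly [[633.0, -130.0], [633.0, -115.0], [574.0, -99.0], [561.0, -105.0], [496.0, -80.0], [481.0, -109.0], [494.0, -120.0], [621.0, -155.0], [629.0, -146.0], [569.0, -129.0], [569.0, -116.0]]
```

View pics/w2.png

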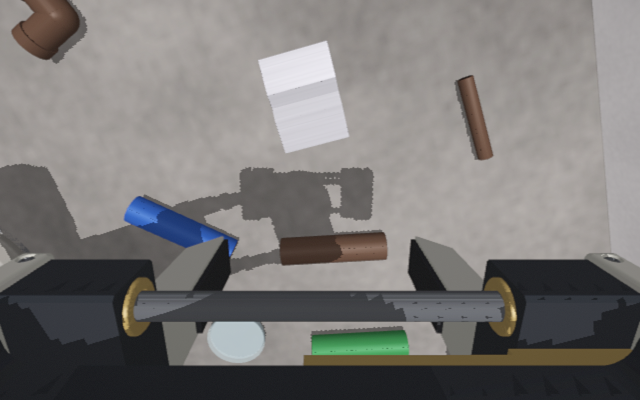

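Run:
```python
from h import *
import json
p=json.load(open("w2.json")); im=cv2.imread("pics/w2.png")
print(ray(p,np.array([[258,60],[327,41],[349,136],[286,153.]]),0).round())
w=blob((im.min(2)>175),(304,97)); rect("cradle",p,w,1)
b=brown(im)|((im.max(2)<110)&(im[...,2].astype(int)-im[...,0]>10)); rect("pipe",p,blob(b,(330,248)),20)
p=bot.camera_params("scene"); im=cv2.imread("pics/scene0.png"); rect("bottle",p,blob(white(im),(168,265)),60)
```

```text
[[544. 159.   0.]
 [634. 152.   0.]
 [626.  30.   0.]
 [537.  35.   0.]]
cradle [584.7  93. ] [ 93.3 124.6] ang 1.508 poly [[633.0, 151.0], [545.0, 157.0], [537.0, 35.0], [626.0, 29.0]]
pipe [ 557.  -116.1] [ 44.7 155. ] ang -0.253 poly [[634.0, -122.0], [621.0, -110.0], [492.0, -77.0], [479.0, -110.0], [481.0, -120.0], [621.0, -155.0], [629.0, -146.0], [569.0, -129.0], [569.0, -116.0], [633.0, -133.0]]
bottle [ 692.9 -368.1] [47.1 52.7] ang -1.113 poly [[665.0, -359.0], [679.0, -394.0], [698.0, -395.0], [713.0, -382.0], [716.0, -362.0], [703.0, -346.0], [681.0, -345.0]]
```

```bash
python3 -m pendant '[[[-0.16,-0.82,0],[0,0,0.06],1],[[-0.16,-0.82,0],[0,0,0.06],1],[[-0.16,-0.82,0],[0,0,0.06],1],[[-0.16,-0.82,0],[0,0,0.06],1],[[-0.16,-0.82,0],[0,0,0.06],1],[[-0.16,-0.82,0],[0,0,0.06],1],[[-0.16,-0.82,0],[0,0,0.06],1],[[-0.16,-0.82,0],[0,0,0.06],1],[[0,0,-0.5],[0,0,0],1],[[0,0,-0.9],[0,0,0],1]]'
python3 -m pendant '[[[0,0,-0.9],[0,0,0],1],[[0,0,-0.9],[0,0,0],1],[[0,0,-0.9],[0,0,0],1],[[0,0,-0.9],[0,0,0],1],[[0,0,-0.9],[0,0,0],1],[[0,0,-0.9],[0,0,0],1],[[0,0,-0.8],[0,0,0],1],[[0,0,-0.3],[0,0,0],1],[[0,0,0],[0,0,0],1],[[0,0,0],[0,0,0],1]]'
python3 - <<'E'
from h import *
p=bot.camera_params("wrist"); im=bot.capture("wrist"); cv2.imwrite("pics/w3.png",im)
o=bot.get_obs(); print(o["time"],o["tool_pos"],o["tcp_rot"])
E
```

```text
time: 3.53
tool_pos: [543.8, -172.5, 289.6]
tcp_rot: [3.135, 0.002, 1.305]
contact_force: [1.4, 1.3, -0.7]
grip_width: 92.0
finger_force: 0.0
time: 4.37
tool_pos: [543.8, -169.5, 92.9]
tcp_rot: [3.141, 0.0, 1.309]
contact_force: [0.1, -1.1, 0.3]
grip_width: 92.0
finger_force: 0.0
4.4167 [ 544.38418414 -169.53928454   93.66975193] [3.13931565e+00 4.87320299e-04 1.30966864e+00]
```

View pics/w3.png

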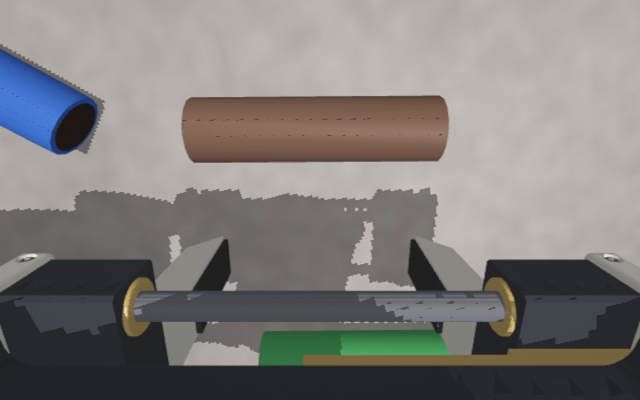

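```bash
python3 -m pendant '[[[0,0,-0.67],[0,0,0],1],[[0,0,-0.67],[0,0,0],1],[[0,0,-0.67],[0,0,0],1],[[0,0,0],[0,0,0],1],[[0.034,0.13,0],[0,0,0],1],[[0.034,0.13,0],[0,0,0],1],[[0.034,0.13,0],[0,0,0],1],[[0.034,0.13,0],[0,0,0],1],[[0.034,0.13,0],[0,0,0],1],[[0.034,0.13,0],[0,0,0],1]]'
python3 -m pendant '[[[0.034,0.13,0],[0,0,0],1],[[0.034,0.13,0],[0,0,0],1],[[0.034,0.13,0],[0,0,0],1],[[0.034,0.13,0],[0,0,0],1],[[0.034,0.13,0],[0,0,0],1],[[0.034,0.13,0],[0,0,0.05],1],[[0.034,0.13,0],[0,0,0.05],1],[[0.034,0.13,0],[0,0,0.05],1],[[0.034,0.13,0],[0,0,0.05],1],[[0.034,0.13,0],[0,0,0.05],1]]'
python3 - <<'E'
from h import *
im=bot.capture("wrist"); cv2.imwrite("pics/w4.png",im); p=bot.camera_params("wrist")
rect("pipe",p,blob(brown(im),(315,130)),20)
E
```

```text
time: 5.25
tool_pos: [550.4, -144.7, 32.6]
tcp_rot: [3.14, 0.0, 1.311]
contact_force: [-0.3, -0.7, -0.7]
grip_width: 91.5
finger_force: 0.0
time: 6.08
tool_pos: [560.2, -105.7, 31.9]
tcp_rot: [3.142, -0.0, 1.341]
contact_force: [-0.0, 0.6, 0.1]
grip_width: 91.4
finger_force: 0.0
pipe [572.1 -59.4] [ 11.5 162.6] ang -0.278 poly [[492.0, -43.0], [649.0, -87.0], [636.0, -72.0], [502.0, -36.0]]
```

View pics/w4.png

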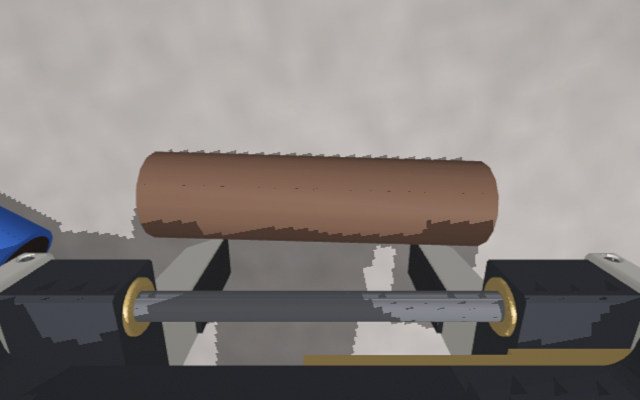

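```bash
python3 -m pendant '[[[0.027,0.13,0],[0,0,0.056],1],[[0.027,0.13,0],[0,0,0.056],1],[[0.027,0.13,0],[0,0,0.056],1],[[0.027,0.13,0],[0,0,0.056],1],[[0.027,0.13,0],[0,0,0.056],1],[[0.027,0.13,0],[0,0,0.056],1],[[0.027,0.13,0],[0,0,0.056],1],[[0.027,0.13,0],[0,0,0.056],1],[[0.027,0.13,0],[0,0,0.056],1],[[0.027,0.13,0],[0,0,0.056],1]]'
python3 -m pendant '[[[0.017,0.13,0],[0,0,0.056],1],[[0.017,0.13,0],[0,0,0.056],1],[[0.017,0.13,0],[0,0,0.056],1],[[0.017,0.13,0],[0,0,0.056],1],[[0.017,0.13,0],[0,0,0.056],1],[[0.017,0.13,0],[0,0,0.056],1],[[0.017,0.13,0],[0,0,0.056],1],[[0.017,0.13,0],[0,0,0.056],1],[[0.017,0.13,0],[0,0,0.056],1],[[0.017,0.13,0],[0,0,0.056],1]]'
python3 - <<'E'
from h import *
im=bot.capture("wrist"); cv2.imwrite("pics/w5.png",im); s=bot.capture("scene");cv2.imwrite("pics/s5.png",s)
E
```

```text
time: 6.97
tool_pos: [568.3, -66.7, 32.0]
tcp_rot: [3.141, 0.0, 1.408]
contact_force: [0.7, 0.5, -0.0]
grip_width: 91.9
finger_force: 0.0
time: 7.8
tool_pos: [573.4, -27.7, 31.9]
tcp_rot: [3.142, -0.0, 1.476]
contact_force: [-0.5, -0.2, -0.8]
grip_width: 91.6
finger_force: 0.1
```

View pics/w5.png

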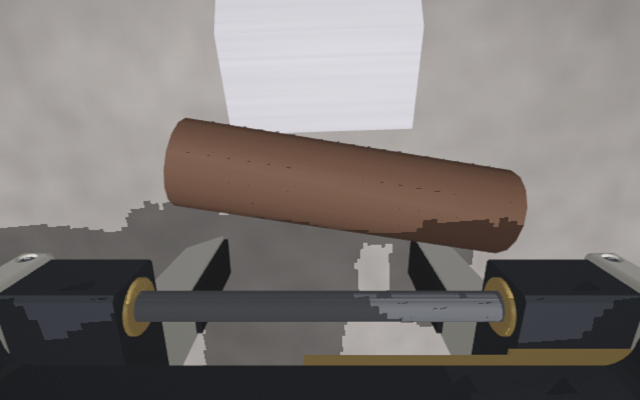

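```bash
python3 -m pendant '[[[0,-0.5,0],[0,0,0],1],[[0,-0.5,0.2],[0,0,0],1],[[0,-0.2,0.7],[0,0,0],1],[[0,0,0.9],[0,0,0],1],[[0,0,0.9],[0,0,0],1],[[0,0,0.9],[0,0,0],1],[[0,0,0.9],[0,0,0],1],[[0,0,0.5],[0,0,0],1],[[0,0,0],[0,0,0],1],[[0,0,0],[0,0,0],1]]'
python3 - <<'E'
from h import *
p=bot.camera_params("wrist");im=bot.capture("wrist"); cv2.imwrite("pics/w6.png",im); 
m=blob(brown(im),(320,150)); print(m.sum(),np.argwhere(m).mean(0)); rect("pipe",p,m,20)
p=bot.camera_params("wrist");im=bot.capture("wrist");rect("pipe",p,blob(brown(im),(320,150)),20)
E
```

```text
time: 8.73
tool_pos: [573.5, -64.3, 182.3]
tcp_rot: [3.14, 0.0, 1.475]
contact_force: [-1.1, -0.6, -0.8]
grip_width: 91.9
finger_force: 0.0
3400 [ 98.46411765 326.40382353]
pipe [589.5   6.1] [ 15.7 157.9] ang -0.255 poly [[515.0, 32.0], [521.0, 16.0], [655.0, -19.0], [667.0, -10.0]]
pipe [589.3   5.8] [ 15.7 158. ] ang -0.261 poly [[515.0, 33.0], [520.0, 16.0], [658.0, -19.0], [667.0, -9.0]]
```

View pics/w6.png

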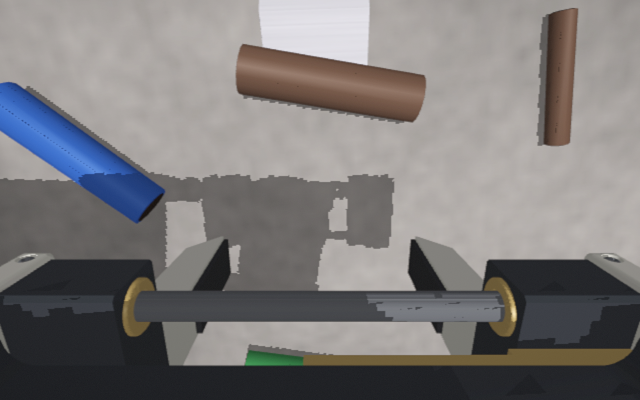

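```bash
cat >> h.py <<'E'
def brown(im):
    b,g,r=[im[...,i].astype(float)+1 for i in range(3)]; return (r/b>1.3)&(r-b>12)
E
python3 - <<'E'
from h import *
p=bot.camera_params("wrist");im=bot.capture("wrist");rect("pipe",p,blob(brown(im),(330,85)),20)
import json
p=json.load(open("w2.json"));im=cv2.imread("pics/w2.png"); rect("w2",p,blob(brown(im),(330,248)),20)
print(bot.get_obs()["time"])
E
```

```text
pipe [592.6  16.9] [ 38.9 158.8] ang -0.254 poly [[518.0, 44.0], [518.0, 16.0], [656.0, -19.0], [668.0, -8.0], [668.0, 17.0], [528.0, 54.0]]
w2 [ 557.4 -116.1] [ 43.2 154.1] ang -0.257 poly [[633.0, -130.0], [633.0, -115.0], [493.0, -78.0], [479.0, -112.0], [621.0, -155.0]]
8.8833
```

```bash
python3 -m pendant '[[[0.06,0.27,0],[0,0,-0.92],1],[[0.06,0.27,0],[0,0,-0.92],1],[[0.06,0.27,0],[0,0,-0.92],1],[[0.06,0.27,0],[0,0,-0.92],1],[[0.06,0.27,0],[0,0,-0.92],1],[[0.06,0.27,0],[0,0,-0.92],1],[[0.06,0.27,0],[0,0,-0.92],1],[[0.06,0.27,0],[0,0,-0.92],1],[[0.06,0.27,0],[0,0,-0.92],1],[[0.06,0.2,0],[0,0,-0.92],1]]'
python3 -m pendant '[[[0,0,0],[0,0,0],1],[[0,0,-0.5],[0,0,0],1],[[0,0,-0.7],[0,0,0],1],[[0,0,-0.7],[0,0,0],1],[[0,0,-0.7],[0,0,0],1],[[0,0,-0.7],[0,0,0],1],[[0,0,-0.3],[0,0,0],1],[[0,0,0],[0,0,0],1],[[0,0,0],[0,0,0],1],[[0,0,0],[0,0,0],1]]'
python3 - <<'E'
from h import *
im=bot.capture("wrist"); p=bot.camera_params("wrist"); rect("w",p,blob(brown(im),(320,250)),20)
s=bot.capture("scene"); p=bot.camera_params("scene"); t=bot.capture("side")
cv2.imwrite("pics/v7.png",np.vstack([np.hstack([cv2.resize(im,(400,250)),cv2.resize(s[130:290,200:456],(400,250))]),np.hstack([cv2.resize(t[140:300,160:416],(400,250)),np.zeros((250,400,3),np.uint8)])]))
E
```

```text
time: 9.72
tool_pos: [590.7, 15.5, 180.2]
tcp_rot: [-3.14, 0.003, 0.366]
contact_force: [-0.4, 0.1, 0.5]
grip_width: 92.1
finger_force: 0.0
time: 10.55
tool_pos: [592.1, 14.6, 75.0]
tcp_rot: [3.141, -0.002, 0.372]
contact_force: [0.7, -0.6, 0.8]
grip_width: 91.7
finger_force: 0.0
w [594.2  16.3] [ 40.3 144.6] ang -0.254 poly [[658.0, -21.0], [663.0, -4.0], [647.0, 1.0], [664.0, -2.0], [667.0, 18.0], [529.0, 53.0], [547.0, 8.0]]
```

View pics/v7.png

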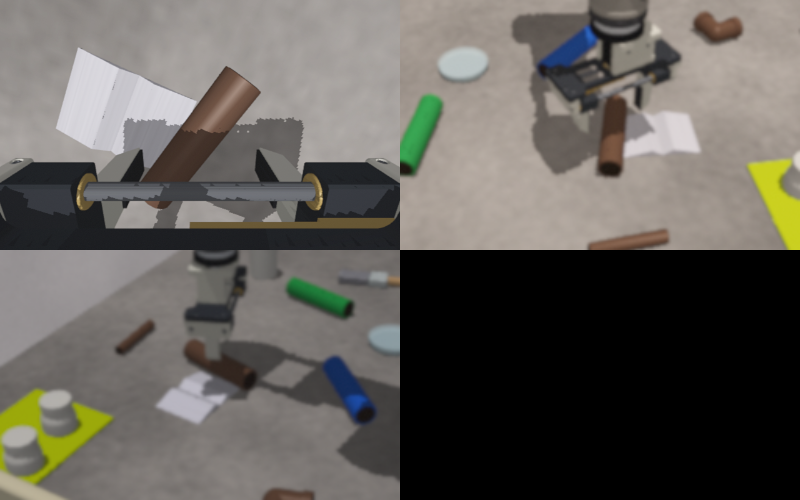

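```bash
python3 -m pendant '[[[0,0,-0.7],[0,0,0],1],[[0,0,-0.7],[0,0,0],1],[[0,0,0],[0,0,0],1],[[0,0,0],[0,0,0.6],1],[[0,0,0],[0,0,0.6],1],[[0,0,0],[0,0,0.4],1],[[0,0,0],[0,0,0.3],1],[[0,0,0],[0,0,0.3],1],[[0,0,0],[0,0,0.3],1],[[0,0,0],[0,0,0],1]]'
python3 -m pendant '[[[0,0,0],[0,0,0.25],1],[[0,0,0],[0,0,0.25],1],[[0,0,0],[0,0,0.25],1],[[0,0,0],[0,0,0.25],1],[[0,0,0],[0,0,0.25],1],[[0,0,0],[0,0,0.25],1],[[0,0,0],[0,0,0],1],[[0,0,0],[0,0,0],1],[[0,0,0],[0,0,0],1],[[0,0,0],[0,0,0],1]]'
python3 - <<'E'
from h import *
im=bot.capture("wrist"); p=bot.camera_params("wrist"); rect("w",p,blob(brown(im),(320,250)),20); cv2.imwrite("pics/w8.png",im)
for n,s in(("scene",(285,212)),("side",(305,205))):
    i=bot.capture(n); cv2.imwrite(f"pics/{n}8.png",i);rect(n,bot.camera_params(n),blob(brown(i),s),20)
E
```

```text
time: 11.53
tool_pos: [592.0, 14.8, 33.4]
tcp_rot: [3.14, -0.001, 0.673]
contact_force: [0.0, -0.3, -0.8]
grip_width: 91.9
finger_force: 0.0
time: 12.37
tool_pos: [591.4, 14.8, 32.2]
tcp_rot: [3.141, -0.0, 0.85]
contact_force: [-0.3, -0.1, -0.0]
grip_width: 91.3
finger_force: 0.0
w [605.3  11.7] [ 43.4 125.4] ang -0.078 poly [[665.0, -13.0], [664.0, 29.0], [544.0, 34.0], [592.0, -9.0]]
scene [522.   18.7] [24.  39.7] ang -0.171 poly [[501.0, 16.0], [540.0, 6.0], [541.0, 16.0], [516.0, 32.0]]
side [625.3  24.4] [ 47.5 115.2] ang -0.61 poly [[672.0, -9.0], [667.0, 13.0], [647.0, 37.0], [570.0, 46.0], [583.0, 25.0], [603.0, 24.0], [635.0, -11.0]]
```

```bash
python3 -m pendant '[[[0,0,0],[0,0,-0.4],1],[[0,0,0],[0,0,-0.6],1],[[0,0,0],[0,0,-0.6],1],[[0,0,0],[0,0,0],1],[[0,0,0.4],[0,0,0],1],[[0,0,0.7],[0,0,0],1],[[0,0,0.9],[0,0,0],1],[[0,0,0.9],[0,0,0],1],[[0,0,0.9],[0,0,0],1],[[0,0,0.3],[0,0,0],1]]'
python3 -m pendant '[[[-0.02,-0.23,0],[0,0,0.88],1],[[-0.02,-0.23,0],[0,0,0.88],1],[[-0.02,-0.23,0],[0,0,0.88],1],[[-0.02,-0.23,0],[0,0,0.88],1],[[-0.02,-0.23,0],[0,0,0.88],1],[[-0.02,-0.23,0],[0,0,0.88],1],[[-0.02,-0.23,0],[0,0,0.88],1],[[-0.02,-0.23,0],[0,0,0.88],1],[[0,-0.23,0],[0,0,0],1],[[0,0,0],[0,0,0],1]]'
python3 - <<'E'
from h import *
im=bot.capture("wrist"); p=bot.camera_params("wrist"); rect("w",p,blob(brown(im),(320,120)),20); cv2.imwrite("pics/w9.png",im)
E
```

```text
time: 13.35
tool_pos: [593.2, 14.7, 160.1]
tcp_rot: [3.136, -0.005, 0.661]
contact_force: [0.9, 0.2, -0.1]
grip_width: 91.5
finger_force: 0.0
time: 14.18
tool_pos: [586.4, -48.4, 154.9]
tcp_rot: [-3.142, 0.0, 1.501]
contact_force: [-1.0, -0.8, -0.1]
grip_width: 91.9
finger_force: 0.0
w [590.9  14.2] [ 39.1 159.9] ang -0.077 poly [[514.0, 1.0], [665.0, -11.0], [667.0, 27.0], [519.0, 39.0]]
```

View pics/w9.png

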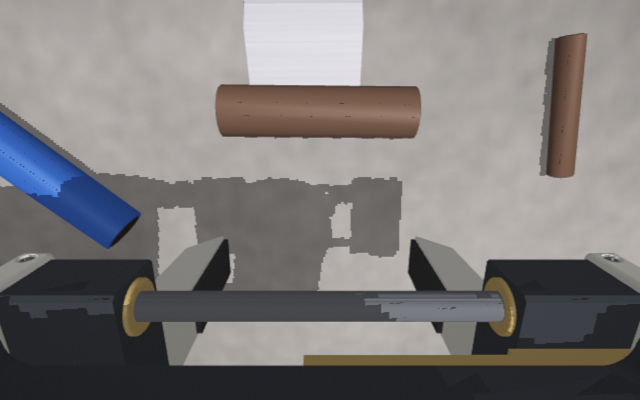

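```bash
python3 -m pendant '[[[0,0,-0.7],[0,0,0],1],[[0,0,-0.9],[0,0,0],1],[[0,0,-0.9],[0,0,0],1],[[0,0,-0.9],[0,0,0],1],[[0,0,-0.65],[0,0,0],1],[[0,0,0],[0,0,0],1],[[0.008,0.13,0],[0,0,0],1],[[0.008,0.13,0],[0,0,0],1],[[0.008,0.13,0],[0,0,0],1],[[0.008,0.13,0],[0,0,0],1]]'
python3 -m pendant '[[[0.008,0.13,0],[0,0,0],1],[[0.008,0.13,0],[0,0,0],1],[[0.006,0.1,0],[0,0,0],1],[[0.006,0.1,0],[0,0,0],1],[[0.006,0.1,0],[0,0,0],1],[[0.006,0.1,0],[0,0,0],1],[[0.006,0.1,0],[0,0,0],1],[[0.006,0.1,0],[0,0,0],1],[[0.006,0.1,0],[0,0,0],1],[[0.006,0.1,0],[0,0,0],1]]'
python3 -m pendant '[[[0.006,0.1,0],[0,0,0],1],[[0.006,0.1,0],[0,0,0],1],[[0.006,0.1,0],[0,0,0],1],[[0.006,0.1,0],[0,0,0],1],[[0.006,0.1,0],[0,0,0],1],[[0.006,0.1,0],[0,0,0],1],[[0.006,0.1,0],[0,0,0],1],[[0,0,0],[0,0,0],1],[[0,0,0],[0,0,0],1],[[0,0,0],[0,0,0],1]]'
python3 - <<'E'
from h import *
im=bot.capture("wrist"); p=bot.camera_params("wrist"); rect("w",p,blob(brown(im),(320,190)),25); cv2.imwrite("pics/w10.png",im)
E
```

```text
time: 15.07
tool_pos: [588.5, -31.2, 35.1]
tcp_rot: [3.139, 0.0, 1.504]
contact_force: [-0.3, -0.4, 0.5]
grip_width: 92.0
finger_force: 0.0
time: 15.9
tool_pos: [589.4, 0.3, 33.4]
tcp_rot: [3.142, 0.0, 1.504]
contact_force: [-0.0, -3.5, 1.8]
grip_width: 91.6
finger_force: 1.5
time: 16.73
tool_pos: [590.5, 21.3, 33.2]
tcp_rot: [-3.141, -0.0, 1.504]
contact_force: [-0.4, -0.1, -0.4]
grip_width: 91.5
finger_force: 0.1
w [593.   50.4] [ 41.4 171.9] ang -0.066 poly [[507.0, 47.0], [511.0, 35.0], [672.0, 24.0], [678.0, 36.0], [667.0, 66.0], [523.0, 76.0]]
```

```bash
python3 -m pendant '[[[0.005,0.083,0],[0,0,0],1],[[0.005,0.083,0],[0,0,0],1],[[0.005,0.083,0],[0,0,0],1],[[0.005,0.083,0],[0,0,0],1],[[0.005,0.083,0],[0,0,0],1],[[0.005,0.083,0],[0,0,0],1],[[0.005,0.083,0],[0,0,0],1],[[0.005,0.083,0],[0,0,0],1],[[0,0.04,0],[0,0,0],1],[[0,0,0],[0,0,0],1]]'
python3 -m pendant '[[[0,0.05,0],[0,0,0],1],[[0,0.05,0],[0,0,0],1],[[0,0.05,0],[0,0,0],1],[[0,0,0],[0,0,0],1],[[0,0,0],[0,0,0],1],[[0,0,0],[0,0,0],1],[[0,0,0],[0,0,0],1],[[0,0,0],[0,0,0],1],[[0,0,0],[0,0,0],1],[[0,0,0],[0,0,0],1]]'
python3 - <<'E'
from h import *
im=bot.capture("wrist"); p=bot.camera_params("wrist"); rect("w",p,blob(brown(im),(320,190)),28); cv2.imwrite("pics/w11.png",im)
E
```

```text
time: 17.62
tool_pos: [591.7, 42.8, 33.3]
tcp_rot: [-3.141, -0.0, 1.504]
contact_force: [0.5, 0.2, 0.1]
grip_width: 92.0
finger_force: 0.1
time: 18.45
tool_pos: [591.9, 46.7, 33.4]
tcp_rot: [3.142, 0.0, 1.504]
contact_force: [-0.3, 0.6, -0.7]
grip_width: 91.6
finger_force: 0.0
w [596.  94.] [ 39.6 166.4] ang -0.06 poly [[679.0, 86.0], [675.0, 104.0], [662.0, 110.0], [526.0, 118.0], [513.0, 96.0], [518.0, 79.0], [673.0, 71.0]]
```

```bash
python3 -m pendant '[[[0,-0.4,0],[0,0,0],1],[[0,-0.6,0.2],[0,0,0],1],[[0,-0.6,0.7],[0,0,0],1],[[0,-0.2,0.9],[0,0,0],1],[[0,0,0.9],[0,0,0],1],[[0,0,0.9],[0,0,0],1],[[0,0,0.8],[0,0,0],1],[[0,0,0],[0,0,0],1],[[0,0,0],[0,0,0],1],[[0,0,0],[0,0,0],1]]'
python3 - <<'E'
from h import *
im=bot.capture("wrist"); p=bot.camera_params("wrist"); rect("w",p,blob(brown(im),(320,100)),24); rect("cr",p,blob(im.min(2)>170,(310,130)),5);cv2.imwrite("pics/w12.png",im)
E
```

```text
time: 19.33
tool_pos: [591.3, -7.8, 164.7]
tcp_rot: [-3.141, 0.0, 1.503]
contact_force: [-0.3, -0.5, -0.5]
grip_width: 91.8
finger_force: 0.0
w [595.6  93.5] [ 39.1 159.5] ang -0.061 poly [[672.0, 108.0], [522.0, 117.0], [516.0, 96.0], [525.0, 78.0], [669.0, 70.0]]
cr [581.7  52.5] [39.  92.4] ang -0.066 poly [[538.0, 75.0], [537.0, 36.0], [626.0, 30.0], [629.0, 69.0]]
```

View pics/w12.png

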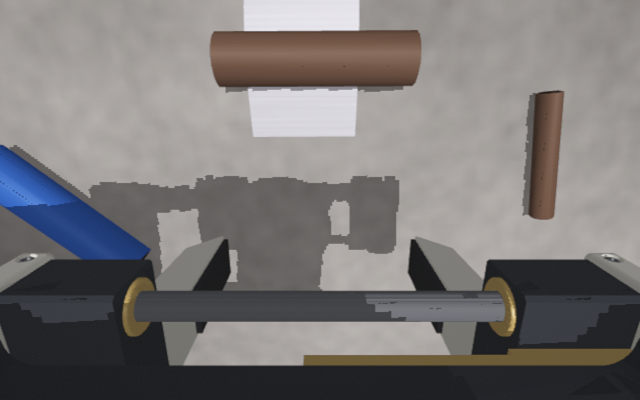

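```bash
python3 -m pendant '[[[0.7,0.52,0],[0,0,0],-1],[[0.7,0.52,0],[0,0,0],-1],[[0.7,0.52,0],[0,0,0],-1],[[0.7,0.52,0],[0,0,0],-1],[[0.7,0.52,0],[0,0,0],-1],[[0.7,0.52,0],[0,0,0],-1],[[0,0,0],[0,0,0],-1],[[0,0,0],[0,0,0],-1],[[0,0,-0.5],[0,0,0],-1],[[0,0,-0.5],[0,0,0],-1]]'
python3 -m pendant '[[[0,0,-0.5],[0,0,0],-1],[[0,0,-0.5],[0,0,0],-1],[[0,0,-0.5],[0,0,0],-1],[[0,0,-0.5],[0,0,0],-1],[[0,0,-0.5],[0,0,0],-1],[[0,0,-0.5],[0,0,0],-1],[[0,0,-0.4],[0,0,0],-1],[[0,0,0],[0,0,0],-1],[[0,0,0],[0,0,0],-1],[[0,0,0],[0,0,0],-1]]'
python3 - <<'E'
from h import *
t=bot.capture("side");s=bot.capture("scene");
cv2.imwrite("pics/v13.png",np.hstack([cv2.resize(t[160:288,180:340],(400,320)),cv2.resize(s[150:278,300:460],(400,320))]))
E
```

```text
time: 20.22
tool_pos: [717.4, 85.4, 135.2]
tcp_rot: [3.141, 0.0, 1.503]
contact_force: [-0.6, 0.2, -0.8]
grip_width: 29.8
finger_force: 0.0
time: 21.05
tool_pos: [718.2, 86.0, 34.4]
tcp_rot: [3.14, -0.0, 1.504]
contact_force: [-0.5, 0.3, -0.4]
grip_width: 0.2
finger_force: 0.0
```

View pics/v13.png

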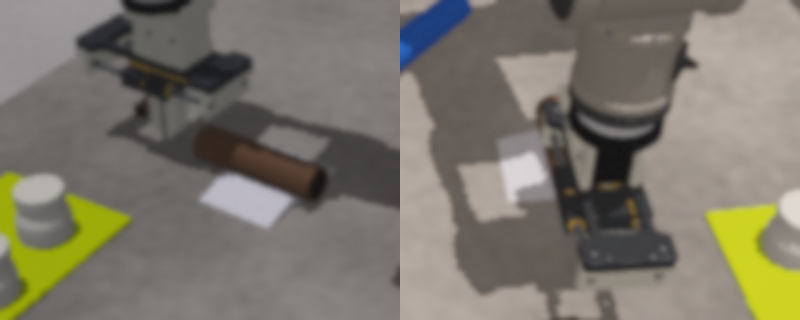

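```bash
python3 -m pendant '[[[-0.087,0.005,0],[0,0,0],-1],[[-0.087,0.005,0],[0,0,0],-1],[[-0.087,0.005,0],[0,0,0],-1],[[-0.087,0.005,0],[0,0,0],-1],[[-0.087,0.005,0],[0,0,0],-1],[[-0.087,0.005,0],[0,0,0],-1],[[-0.087,0.005,0],[0,0,0],-1],[[-0.087,0.005,0],[0,0,0],-1],[[-0.06,0.005,0],[0,0,0],-1],[[-0.06,0.005,0],[0,0,0],-1]]'
python3 -m pendant '[[[-0.04,0.002,0],[0,0,0],-1],[[-0.04,0.002,0],[0,0,0],-1],[[-0.04,0.002,0],[0,0,0],-1],[[-0.04,0.002,0],[0,0,0],-1],[[-0.04,0.002,0],[0,0,0],-1],[[-0.04,0.002,0],[0,0,0],-1],[[-0.04,0.002,0],[0,0,0],-1],[[-0.04,0.002,0],[0,0,0],-1],[[0,0,0],[0,0,0],-1],[[0,0,0],[0,0,0],-1]]'
python3 - <<'E'
from h import *
t=bot.capture("side");p=bot.camera_params("side"); rect("after",p,blob(brown(t),(285,225)),24)
t=cv2.imread("pics/side8.png")
E
```

```text
time: 21.98
tool_pos: [693.2, 87.8, 33.5]
tcp_rot: [3.142, 0.0, 1.504]
contact_force: [-0.4, 0.6, -0.4]
grip_width: 0.6
finger_force: 0.0
time: 22.82
tool_pos: [683.7, 88.3, 33.5]
tcp_rot: [-3.141, 0.0, 1.504]
contact_force: [1.1, -0.6, 0.4]
grip_width: 0.6
finger_force: 0.0
after [588.2  97.6] [ 54.5 167.6] ang -0.053 poly [[671.0, 75.0], [660.0, 108.0], [645.0, 121.0], [506.0, 125.0], [529.0, 78.0], [657.0, 67.0]]
```

```bash
python3 -m pendant '[[[-0.04,0.002,0],[0,0,0],-1],[[-0.04,0.002,0],[0,0,0],-1],[[-0.04,0.002,0],[0,0,0],-1],[[0,0,0],[0,0,0],-1],[[0,0,0],[0,0,0],-1],[[0.4,0,0],[0,0,0],-1],[[0.6,0,0.2],[0,0,0],-1],[[0,0,0.9],[0,0,0],-1],[[0,0,0.9],[0,0,0],-1],[[0,0,0.9],[0,0,0],-1]]'
python3 -m pendant '[[[0,0,0.9],[0,0,0],-1],[[-0.7,-0.7,0.7],[0,0,0],-1],[[-0.7,-0.7,0],[0,0,0],-1],[[-0.7,-0.7,0],[0,0,0],-1],[[-0.7,-0.7,0],[0,0,0],-1],[[-0.7,-0.7,0],[0,0,0],-1],[[-0.7,0,0],[0,0,0],-1],[[0,0,0],[0,0,0],-1],[[0,0,0],[0,0,0],-1],[[0,0,0],[0,0,0],-1]]'
python3 - <<'E'
from h import *
im=bot.capture("wrist"); p=bot.camera_params("wrist"); rect("w",p,blob(brown(im),(320,80)),24); rect("cr",p,blob(im.min(2)>170,(305,125)),5);cv2.imwrite("pics/w14.png",im)
for n,a,b in(("scene",(365,215),(346,285)),("side",(287,230),(246,195))):
    i=bot.capture(n);p=bot.camera_params(n); cv2.imwrite(f"pics/{n}14.png",i);rect(n,p,blob(brown(i),a),24);rect(n+" thin",p,blob(brown(i),b),10)
E
```

```text
time: 23.7
tool_pos: [709.9, 88.4, 120.6]
tcp_rot: [-3.14, 0.0, 1.504]
contact_force: [0.3, 0.4, 0.7]
grip_width: 0.5
finger_force: 0.0
time: 24.53
tool_pos: [584.9, -16.4, 168.8]
tcp_rot: [3.14, -0.0, 1.504]
contact_force: [-0.4, -0.2, 0.2]
grip_width: 0.1
finger_force: 0.0
w [587.9  94.2] [ 38.8 159.3] ang -0.065 poly [[664.0, 109.0], [514.0, 118.0], [508.0, 96.0], [513.0, 80.0], [664.0, 74.0]]
cr [543.   56.1] [ 43.2 171.5] ang -0.106 poly [[459.0, 76.0], [462.0, 67.0], [487.0, 66.0], [482.0, 53.0], [493.0, 46.0], [524.0, 55.0], [537.0, 49.0], [540.0, 35.0], [626.0, 30.0], [629.0, 69.0], [539.0, 75.0], [531.0, 62.0], [529.0, 73.0], [502.0, 67.0], [475.0, 85.0]]
scene [588.5  97.9] [ 38.7 181.3] ang -0.072 poly [[498.0, 104.0], [509.0, 91.0], [548.0, 81.0], [663.0, 74.0], [677.0, 77.0], [672.0, 91.0], [679.0, 94.0], [669.0, 91.0], [671.0, 79.0], [657.0, 95.0], [665.0, 107.0], [674.0, 100.0], [669.0, 109.0], [541.0, 121.0], [500.0, 118.0]]
scene thin [793.    5.7] [ 22.4 112.2] ang -1.506 poly [[781.0, 61.0], [785.0, -45.0], [802.0, -50.0], [800.0, 55.0]]
side [585.2  97.8] [ 54.9 171. ] ang -0.06 poly [[669.0, 68.0], [667.0, 89.0], [647.0, 117.0], [501.0, 128.0], [519.0, 78.0]]
side thin [781.2   1.9] [ 21.8 115.6] ang -1.504 poly [[791.0, -55.0], [787.0, 48.0], [774.0, 59.0], [767.0, 55.0], [774.0, -37.0]]
```

```bash
python3 -c "
from plant import bot
print(bot.close_job())"
```

```text
the job is handed in; nothing more can be done
None
```

The pipe was rolled into the V-block groove and nudged endways. In the last pictures it lies about 3 mm off centre lengthways and in line with the groove, with the hand clear; the job is handed in, but no verdict was shown.

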